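# Open the ratchet cup keeper

### The arm

A 6-joint arm with a two-finger parallel gripper is mounted at the origin on the work surface. World frame = base frame: x ahead of the robot, y to its left, z up, the work surface at z = 0. Lengths are in m, angles in degrees, forces in N, time in s.
With the tool pointing down it reaches from about 0.4 to 0.825 m from the base axis. Payload 7 kg.
Tool frame: the origin (TCP) lies on the centre line of the jaws, within the pads' length; the fingertips stand 11 mm ahead of it and the grasp point (between the pads) lies 8 mm behind it; z points along the fingers, y is the direction in which the jaws open and shut (so a half turn about z gives the same grasp; the last joint's range is limited). The gripper opens to 88 mm and grips with 3 to 60 N. Pads are 19 mm wide; open, the fingers measure 130 mm over their backs; the gripper's body (78 mm by 193 mm) begins 47 mm behind the grasp point.
Start: joints at [89.502, 20.546, 0.682, 0, -70.136, -16.507], TCP at [0.197, 0.645, 0.238] pointing down, gripper open.
Joint ranges: [-176.03, 176.03], [-82.01, 121.73], [-58.28, 71.71], [-173.87, 95.51], [-174.79, -0.11], [-173.66, 173.66]. Speed limits (degrees/s): [136.94, 136.94, 172.46, 180, 180, 180].

### API

Orientations are given as [roll, pitch, yaw] about the fixed x, y, z axes, in that order (R = Rz(yaw) Ry(pitch) Rx(roll)).
In Python, from plant import ctrl, cams, order gives the robot as it stands.
- The arm moves only by the tool jog_arm, never from a script. Its argument "motion" is a list of rows, each an object with "offset": the shift along the tool's x, y, z in mm, a list of three; "roll": the turn about the tool's z in rad; "hand": the finger opening in mm, from 0 to 87.6. A call has 1 to 20 rows; each row is the pose to reach, as a shift and turn from the pose commanded when the call began, along the tool's axes at that moment; what a row does not reach only later rows make up. A row lasts 1/12 s, in which the tool goes at most 41.7 mm and 7.16 degrees, less where a joint would pass 70% of its speed; a pose out of reach is approached as far as the arm can. A call with a gripper value outside its range is refused whole. The fingers move at their own pace and stop on an object; the grip force is fixed at half the most. Time passes only in rows, so rows that repeat a pose let the fingers close. It gives the time, the measured TCP pose, the force and the opening at its end, in the units of the state.
- ctrl.get_obs(): the state, without advancing time (a new reading comes with each control period).
- cams.snapshot(name): name is "scene" or "top" or "wrist"; returns a dict with "img" (384x512x3 uint8, red, green, blue), "K" (3x3 intrinsics, pixels), "cam_to_world" (4x4, takes a point from camera to world coordinates); the wrist camera has in their place "T_tool_cam" (4x4, takes a point from camera to tool coordinates, whose origin is the TCP and whose axes are the flange's). Camera axes: x right, y down, z forward; pixel columns grow to the right and rows downward; lengths in m; the calibration is good to about 2 mm. A picture is of the moment at which its call begins: read the wrist's pose just before it. There is no depth.
- order.close_job(): hands the job in, once; it reports no verdict.
The state is a dict: "clock": time; "joint_pos": joint angles; "qvel": joint speeds; "tau": joint torques, N m; "tool_pos": TCP position; "orientation": TCP orientation; "force": force on the tool from outside, world axes, zero at the start; "moment": the same for the moment, N m; "opening": finger opening in m.
Only numpy, scipy, OpenCV 4.12 (cv2) and the standard library are available. Lean on these libraries where they do the work, as an engineer would, in place of code of your own. Each camera call takes 0.05 s, during which the arm holds its last target. There are 200 camera calls.

### The job

Open the cup keeper on the counter: press the red release pad on its sliding jaw down with a fingertip and, keeping it down, push the jaw back along the bar, away from the cups, until it is fully home at the open end; then let go and move clear. Leave the two cups and everything else on the counter standing where they are; nothing is to be picked up.

Things in the scene. Friction and masses are not known exactly. Their poses are not given: they have to be found in the camera images.
- keeper: cup keeper, fixed to the counter: wooden tray 380 x 150 x 10 mm under a steel bar. Origin: centre of its underside. x runs along the bar from the fixed jaw (plate 58 mm high at x = -176 mm) to the open end (+x); y from the cups to the bar; z up. Bar: 14 mm wide, centre line at y = +50 mm, top 50 mm above the counter. Two cups stand between the jaws at y about -25 mm.
- jaw (a joint): place of the sliding jaw along the bar, m, growing towards the open end (keeper's +x): starts at 0 to 0.035, 0.145 is fully home at the end block. The ratchet (8 mm pitch) lets it move towards the cups but blocks it the other way, after at most 8 mm of play, unless the release pad is pressed over 5.5 mm; keep the pad down all the way. Then it slides with about 2.5 N of friction.
- release (a joint): travel of the red release pad, in m, down is positive: 0 is fully up, 0.009 fully down against its stop. A spring returns it: about 2 N at the top, 5.3 N fully down. The ratchet frees when this exceeds 0.0055. Untouched it reads 0 to 0.005, as the pawl may rest part-way up a tooth.
- pad (a point): centre of the upper face of the flat red release pad (46 mm along the bar, 44 mm across). 75 mm above the counter when fully up, 66 mm fully down. It rides on the sliding jaw: a dark steel carriage on the bar, 64 mm long, 50 mm across, top 60 mm above the counter, with a plate reaching out beside the cups. Axes as the keeper's.
- lip (a point): middle of the top edge of the jaw's upright dark steel lip, beyond the pad on the open-end side: 95 mm above the counter, 20 to 29 mm above the pad. The point lies on the face towards the pad, 26 mm from the pad's centre along the bar; lip 7 mm thick, 50 mm wide. A finger pressing the pad can push against this face. Moves with the jaw. Axes as the keeper's.
- open_end (a point): middle of the top inner edge of the bar's end block at the open end, 50 mm above the counter; fully home, the lip's far side is about 1 mm from it. The end block is 14 mm thick, 36 mm wide, 56 mm high. Axes as the keeper's.
- cup_a: white ceramic cup, 60 mm across, 56 mm high, standing in the keeper next to the fixed jaw; origin: centre of its underside, 10 mm above the counter. Leave it standing there.
- cup_b: white ceramic cup like the other, standing in the keeper next to the sliding jaw; origin: centre of its underside. Leave it standing there.
- canister: closed steel tin canister, 76 mm across, 110 mm high; origin: centre of its underside. A bystander.
- sugar_jar: amber glass jar with steel cap, 64 mm across, 85 mm high; origin: centre of its underside. A bystander.
- saucer: small clear glass saucer, 100 mm across, 14 mm high; origin: centre of its underside. A bystander.
- stir_spoon: steel spoon 160 mm long lying on the counter; origin under its middle. A bystander.
There are look-alikes about, which are no part of the job. Leave any yellow look-alike of the cup_a alone. Leave any purple look-alike of the cup_b alone.

How it is judged (in metres and radians):
On the way, in this order (a step that is already met when the one before it is completed fails the run):
1. the release pad is pressed far enough to free the ratchet while the jaw still stands near the cups (value of joint release above 0.0055 m and value of joint jaw below 0.07 m), for 0.15 s.
2. the sliding jaw is pushed fully home (value of joint jaw above 0.14 m), for 0.2 s.
At the end, for the whole second after the job is handed in: The jaw stands at rest within 5 mm of its fully open position (joint jaw above 0.140), the release pad has sprung back up (below 5.5 mm), and both cups, canister, jar, saucer and spoon are at rest within 20 mm of where they started, the upright ones tilted less than 0.15 rad (value of joint jaw above 0.14 m and velocity of joint jaw below 0.005 m/s and value of joint release below 0.0055 m and distance of each of cup_a, cup_b, canister, sugar_jar, saucer, stir_spoon from where it was at the start of the episode below 0.02 m and angle between each of cup_a, cup_b, canister, sugar_jar, saucer's own z axis and vertical below 0.15 rad and linear speed of each of cup_a, cup_b, canister, sugar_jar, saucer, stir_spoon below 0.02 m/s); the robot touches nothing.
It fails at once if a cup in the keeper is lifted more than 15 mm (height (world z) of any of cup_a, cup_b above 0.025 m).
It fails at once if another loose thing is lifted more than 15 mm (height (world z) of any of canister, sugar_jar, saucer above 0.015 m or height (world z) of stir_spoon above 0.03 m).
It fails at once if a bystander is pushed more than 20 mm or tipped (distance of any of cup_a, cup_b, canister, sugar_jar, saucer, stir_spoon from where it was at the start of the episode above 0.02 m or angle between any of cup_a, cup_b, canister, sugar_jar, saucer's own z axis and vertical above 0.3 rad).
It also fails if it takes over 35 s, if anything falls off the work surface, if the arm or the gripper's body presses on something with over 40 N, if the wrist force passes 120 N, or if a joint passes its speed limit or range.

## Working session

There is one attempt and no reset: what is moved stays moved. The work goes in short steps, Python scripts to look and compute and a tool call to move; the robot and the scene stay as the last step left them, time stands still between calls to the robot, and variables do not carry over. Pictures are saved under pics/ and viewed, about 8 in all and at most 12, crops included, and the job is handed in when it is done.

Besides the shell and the picture viewer there is one more tool, called after "Call:" as name([rows], argument=value, ...), one row to a line, values as JSON. jog_arm: Moves the arm, as the interface text tells. Its arguments: {"type":"object","properties":{"motion":{"type":"array"}},"required":["motion"]}

```bash
mkdir -p pics; cat > h.py <<'E'
import numpy as np, cv2
from plant import ctrl, cams, order
def snap(name,fn):
    s=cams.snapshot(name); np.savez('pics/'+fn+'.npz',**s)
    cv2.imwrite('pics/'+fn+'.png',s['img'][:,:,::-1]); return s
def onz(s,u,v,z):
    T=s['cam_to_world']; d=T[:3,:3]@np.linalg.inv(s['K'])@[u,v,1.]; o=T[:3,3]
    return o+d*(z-o[2])/d[2]
E
python3 - <<'E'
from h import *
print(ctrl.get_obs())
a=snap('top','top1');b=snap('scene','sc1')
print(a['cam_to_world'],a['K'],b['cam_to_world'])
E
```

```text
{'clock': 0.0, 'joint_pos': array([ 8.95029944e+01,  2.05920100e+01,  6.34569049e-01, -2.13247662e-02,
       -7.01367137e+01, -1.65052188e+01]), 'qvel': array([-0.02292028, -0.04583564, -0.00396286,  0.06552664, -0.03907361,
       -0.13841795]), 'tau': array([-1.34668764e-03, -5.82711196e+01,  2.93064219e+01,  6.99761957e+00,
        7.26358965e-03, -1.56433121e-04]), 'tool_pos': array([0.19727413, 0.6450341 , 0.23661845]), 'orientation': array([ 1.79904029e+02, -7.53172826e-03, -1.70094803e+01]), 'force': array([-0.41067694, -0.58604895, -0.09961772]), 'moment': array([-0.02521711,  0.02227817,  0.00478435]), 'opening': 0.08777970941631369}
[[ 0.01593794 -0.9915322   0.12887933  0.4182889 ]
 [-0.99961578 -0.01287751  0.024545   -0.00787371]
 [-0.02267751 -0.129221   -0.99135648  1.4383643 ]
 [ 0.          0.          0.          1.        ]] [[405.40229821   0.         253.64119945]
 [  0.         405.40229821 186.90809035]
 [  0.           0.           1.        ]] [[-0.79136023  0.31676023 -0.52288808  1.28155526]
 [ 0.61119538  0.4291692  -0.66502181  0.90986438]
 [ 0.013755   -0.84585859 -0.53322983  0.79962816]
 [ 0.          0.          0.          1.        ]]
```

View pics/top1.png

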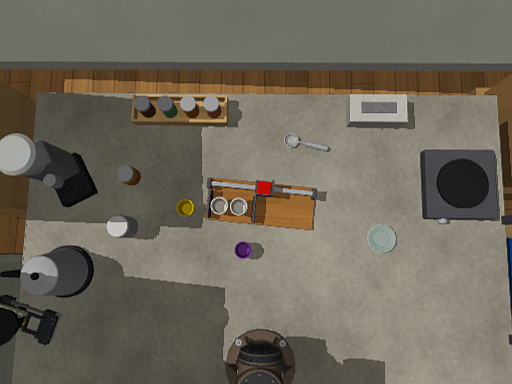

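View pics/sc1.png

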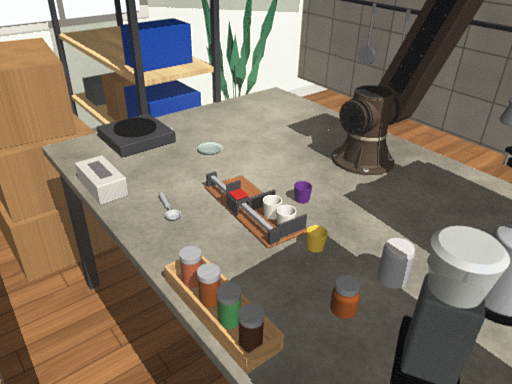

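The top view shows the keeper at about (262,204). The red pad is at (264,188), the fixed jaw is on the left (u≈210) and the open end block on the right at (315,194). I'll enlarge it.

```bash
python3 - <<'E'
from h import *
im=cv2.imread('pics/top1.png')[165:240,195:330]
cv2.imwrite('pics/c1.png',cv2.resize(im,None,fx=5.8,fy=5.8,interpolation=cv2.INTER_CUBIC))
s=np.load('pics/top1.npz'); 
hsv=cv2.cvtColor(s['img'],cv2.COLOR_RGB2HSV)
m=((hsv[...,0]<6)|(hsv[...,0]>174))&(hsv[...,1]>200)&(hsv[...,2]>110)
n,l,st,c=cv2.connectedComponentsWithStats(m.astype(np.uint8))
for i in range(1,n):
  if st[i,4]>20: print(st[i],c[i],onz(s,*c[i],0.073))
E
```

```text
[257 181  14  14 156] [263.57692308 187.39102564] [ 0.59457537 -0.00783135  0.073     ]
```

View pics/c1.png

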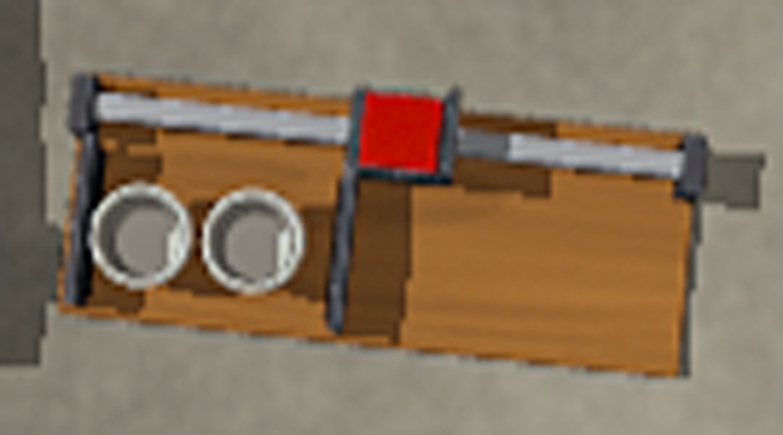

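```bash
python3 - <<'E'
from h import *
s=np.load('pics/top1.npz')
f=lambda u,v,z: onz(s,195+(u+.5)/5.8-.5,165+(v+.5)/5.8-.5,z)
a=f(97,105,.05);b=f(683,161,.05); d=b-a; print(a,b,np.linalg.norm(d),np.degrees(np.arctan2(d[1],d[0])))
p=f(57,312,.01);q=f(686,375,.01);print(p,q,np.linalg.norm(q-p),np.degrees(np.arctan2(*(q-p)[1::-1])))
ux=d/np.linalg.norm(d); P=f(401,132,.073); print('pad',P,'along',(P-a)@ux,'lip face x from end',(b-P)@ux, 'lat', np.cross(ux,P-a)[2])
g=f(75,70,.01);print('tray L',g,np.linalg.norm(g-p))
E
```

```text
[0.61162307 0.17354436 0.05      ] [ 0.58255899 -0.17560702  0.05      ] 0.35035896422734764 -94.7584486232389
[0.4897644  0.19941827 0.01      ] [ 0.4574901  -0.18188901  0.01      ] 0.382670710176839 -94.83804993088589
pad [ 0.59473999 -0.00832892  0.073     ] along 0.18264694791386826 lip face x from end 0.16771201631347943 lat -0.0017375594883422343
tray L [0.63879951 0.19300911 0.01      ] 0.14917286304270308
```

Call:
jog_arm([
  {"offset": [0,0,-40],"roll": 0,"hand": 0},
  {"offset": [0,0,-80],"roll": 0,"hand": 0},
  {"offset": [0,0,-120],"roll": 0,"hand": 0},
  {"offset": [0,0,-150],"roll": 0,"hand": 0},
  {"offset": [0,0,-150],"roll": 0,"hand": 0},
  {"offset": [20,18,-150],"roll": 0,"hand": 0},
  {"offset": [50,45,-150],"roll": 0.1,"hand": 0},
  {"offset": [80,72,-150],"roll": 0.2,"hand": 0},
  {"offset": [110,99,-150],"roll": 0.3,"hand": 0},
  {"offset": [140,126,-150],"roll": 0.4,"hand": 0},
  {"offset": [170,153,-150],"roll": 0.5,"hand": 0},
  {"offset": [200,180,-150],"roll": 0.6,"hand": 0},
  {"offset": [230,207,-150],"roll": 0.7,"hand": 0},
  {"offset": [260,234,-150],"roll": 0.8,"hand": 0},
  {"offset": [290,261,-150],"roll": 0.9,"hand": 0},
  {"offset": [320,288,-150],"roll": 1.0,"hand": 0},
])

```text
clock: 1.43
tool_pos: [0.4195, 0.2745, 0.3875]
orientation: [180.0, 0.0, -74.6]
force: [1.3, 1.7, -0.8]
opening: 0.0007
```

Call:
jog_arm([
  {"offset": [35,-10,0],"roll": 0.05,"hand": 0},
  {"offset": [70,-20,0],"roll": 0.1,"hand": 0},
  {"offset": [105,-30,0],"roll": 0.15,"hand": 0},
  {"offset": [140,-40,0],"roll": 0.2,"hand": 0},
  {"offset": [175,-50,0],"roll": 0.25,"hand": 0},
  {"offset": [210,-60,20],"roll": 0.3,"hand": 0},
  {"offset": [245,-70,40],"roll": 0.35,"hand": 0},
  {"offset": [280,-80,60],"roll": 0.354,"hand": 0},
  {"offset": [310,-88,90],"roll": 0.354,"hand": 0},
  {"offset": [324,-92,120],"roll": 0.354,"hand": 0},
  {"offset": [324,-92,150],"roll": 0.354,"hand": 0},
  {"offset": [324,-92,187],"roll": 0.354,"hand": 0},
  {"offset": [324,-92,187],"roll": 0.354,"hand": 0},
  {"offset": [324,-92,187],"roll": 0.354,"hand": 0},
])

```text
clock: 2.6
tool_pos: [0.5943, -0.0111, 0.1992]
orientation: [179.7, -0.1, -94.6]
force: [0.4, -0.5, 0.8]
opening: 0.0003
```

```bash
python3 - <<'E'
from h import *
o=ctrl.get_obs(); print(o['tool_pos'],o['orientation'],o['force'])
s=snap('wrist','w1')
from scipy.spatial.transform import Rotation as R
T=np.eye(4);T[:3,:3]=R.from_euler('xyz',o['orientation'],degrees=True).as_matrix();T[:3,3]=o['tool_pos']
C=T@s['T_tool_cam'];s['cam_to_world']=C;np.savez('pics/w1.npz',**s);print(C)
hsv=cv2.cvtColor(s['img'],cv2.COLOR_RGB2HSV)
m=((hsv[...,0]<6)|(hsv[...,0]>174))&(hsv[...,1]>200)&(hsv[...,2]>110)
n,l,st,c=cv2.connectedComponentsWithStats(m.astype(np.uint8))
for i in range(1,n):
  if st[i,4]>50: print(st[i],c[i],onz(s,*c[i],0.073))
E
```

```text
[ 0.59432226 -0.01108055  0.1991694 ] [ 1.79747974e+02 -1.12961153e-01 -9.45898969e+01] [ 0.41362619 -0.52651549  0.83191293]
[[-0.99674444  0.07792894  0.02067832  0.58784294]
 [ 0.0805197   0.94898625  0.30486339 -0.09421274]
 [ 0.00413424  0.3055359  -0.95217158  0.34587853]
 [ 0.          0.          0.          1.        ]]
```

View pics/w1.png

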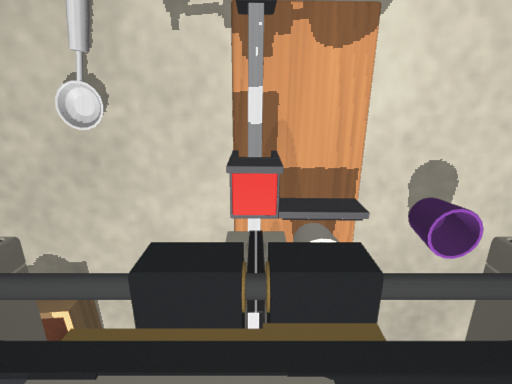

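The wrist view shows the pad between (231,173) and (279,217), the lip just beyond it with its near top edge at y≈169, and the fingers at the bottom. The bar runs straight up the image.

```bash
python3 - <<'E'
from h import *
s=np.load('pics/w1.npz')
print('K',s['K'])
for n,u,v,z in [('padC',255,195,.073),('padL',231,195,.073),('padR',279,195,.073),('padNear',255,217,.073),('padFar',255,173,.073),('lip nearTop',255,169,.095),('lipL',228,169,.095),('lipR',283,169,.095),('endblock',256,12,.056),('bar',257,100,.05)]: print(n,onz(s,u,v,z))
print(s['T_tool_cam'])
E
```

```text
K [[297.63189127   0.         255.42725702]
 [  0.         297.63189127 192.55098289]
 [  0.           0.           1.        ]]
padC [ 0.59438009 -0.00440206  0.073     ]
padL [ 0.61746455 -0.00629858  0.073     ]
padR [ 0.57127942 -0.0025042   0.073     ]
padNear [0.59623483 0.01843273 0.073     ]
padFar [ 0.59261152 -0.02617599  0.073     ]
lip nearTop [ 0.59193952 -0.03520147  0.095     ]
lipL [ 0.61516304 -0.03710031  0.095     ]
lipR [ 0.56783701 -0.03323075  0.095     ]
endblock [ 0.58057669 -0.16318685  0.056     ]
bar [ 0.58535045 -0.09133236  0.05      ]
[[-4.90679625e-04 -9.51574744e-01 -3.07417089e-01  8.36731655e-02]
 [ 9.99999845e-01 -3.85926762e-04 -4.01543680e-04  4.50640512e-04]
 [ 2.63458342e-04 -3.07417238e-01  9.51574785e-01 -1.46543893e-01]
 [ 0.00000000e+00  0.00000000e+00  0.00000000e+00  1.00000000e+00]]
```

Call:
jog_arm([
  {"offset": [2,0,30],"roll": 0,"hand": 0},
  {"offset": [4,0,60],"roll": 0,"hand": 0},
  {"offset": [4,0,90],"roll": 0,"hand": 0},
  {"offset": [4,0,105],"roll": 0,"hand": 0},
  {"offset": [4,0,110],"roll": 0,"hand": 0},
  {"offset": [4,0,114],"roll": 0,"hand": 0},
  {"offset": [4,0,117],"roll": 0,"hand": 0},
  {"offset": [4,0,119],"roll": 0,"hand": 0},
  {"offset": [4,0,119],"roll": 0,"hand": 0},
  {"offset": [4,0,119],"roll": 0,"hand": 0},
])

```text
clock: 3.48
tool_pos: [0.5957, -0.0144, 0.0826]
orientation: [-179.9, 0.0, -94.6]
force: [0.5, 0.2, -0.7]
opening: 0.0003
```

```bash
python3 - <<'E'
from h import *
o=ctrl.get_obs(); print(o['tool_pos'],o['orientation'],o['force'],o['moment'])
E
```

```text
[ 0.59572546 -0.01435722  0.08264456] [-1.79909678e+02  2.61020086e-02 -9.45718242e+01] [ 0.5180529   0.24605741 -0.73739619] [ 0.16752692 -0.0608897  -0.03031675]
```

Call:
jog_arm([
  {"offset": [0,0,1],"roll": 0,"hand": 0},
  {"offset": [0,0,2],"roll": 0,"hand": 0},
  {"offset": [0,0,3],"roll": 0,"hand": 0},
  {"offset": [0,0,3],"roll": 0,"hand": 0},
])

```text
clock: 3.82
tool_pos: [0.5958, -0.0144, 0.079]
orientation: [-179.9, 0.0, -94.6]
force: [0.6, 0.5, 4.3]
opening: 0.0005
```

Call:
jog_arm([
  {"offset": [0,0,1],"roll": 0,"hand": 0},
  {"offset": [0,0,2],"roll": 0,"hand": 0},
  {"offset": [0,0,2],"roll": 0,"hand": 0},
])

```text
clock: 4.07
tool_pos: [0.5958, -0.0144, 0.0772]
orientation: [-179.9, 0.0, -94.6]
force: [-0.3, 0.7, 8.3]
opening: 0.0004
```

Call:
jog_arm([
  {"offset": [0,0,0],"roll": 0,"hand": 0},
  {"offset": [0,0,0],"roll": 0,"hand": 0},
  {"offset": [3,0,0],"roll": 0,"hand": 0},
  {"offset": [6,0,0],"roll": 0,"hand": 0},
  {"offset": [9,0,0],"roll": 0,"hand": 0},
  {"offset": [12,0,0],"roll": 0,"hand": 0},
  {"offset": [15,0,0],"roll": 0,"hand": 0},
  {"offset": [19,0,0],"roll": 0,"hand": 0},
  {"offset": [23,0,0],"roll": 0,"hand": 0},
  {"offset": [27,0,0],"roll": 0,"hand": 0},
  {"offset": [31,0,0],"roll": 0,"hand": 0},
  {"offset": [35,0,0],"roll": 0,"hand": 0},
])

```text
clock: 5.07
tool_pos: [0.5927, -0.0492, 0.0772]
orientation: [-179.9, 0.0, -94.6]
force: [-1.7, 2.4, 8.8]
opening: 0.0008
```

Call:
jog_arm([
  {"offset": [5,0,0],"roll": 0,"hand": 0},
  {"offset": [10,0,0],"roll": 0,"hand": 0},
  {"offset": [15,0,0],"roll": 0,"hand": 0},
  {"offset": [20,0,0],"roll": 0,"hand": 0},
  {"offset": [26,0,0],"roll": 0,"hand": 0},
  {"offset": [32,0,0],"roll": 0,"hand": 0},
  {"offset": [38,0,0],"roll": 0,"hand": 0},
  {"offset": [44,0,0],"roll": 0,"hand": 0},
  {"offset": [50,0,0],"roll": 0,"hand": 0},
  {"offset": [56,0,0],"roll": 0,"hand": 0},
  {"offset": [62,0,0],"roll": 0,"hand": 0},
  {"offset": [68,0,0],"roll": 0,"hand": 0},
  {"offset": [74,0,0],"roll": 0,"hand": 0},
  {"offset": [79,0,0],"roll": 0,"hand": 0},
  {"offset": [84,0,0],"roll": 0,"hand": 0},
  {"offset": [88,0,0],"roll": 0,"hand": 0},
  {"offset": [92,0,0],"roll": 0,"hand": 0},
  {"offset": [92,0,0],"roll": 0,"hand": 0},
])

```text
clock: 6.57
tool_pos: [0.5844, -0.1418, 0.0772]
orientation: [180.0, -0.0, -94.6]
force: [-2.6, -1.4, 11.0]
opening: 0.0005
```

Call:
jog_arm([
  {"offset": [2,0,0],"roll": 0,"hand": 0},
  {"offset": [4,0,0],"roll": 0,"hand": 0},
  {"offset": [6,0,0],"roll": 0,"hand": 0},
  {"offset": [8,0,0],"roll": 0,"hand": 0},
  {"offset": [8,0,0],"roll": 0,"hand": 0},
])

```text
clock: 6.98
tool_pos: [0.5842, -0.1486, 0.0772]
orientation: [-180.0, 0.0, -94.6]
force: [-3.7, 4.9, 12.0]
opening: 0.0002
```

Call:
jog_arm([
  {"offset": [1,0,0],"roll": 0,"hand": 0},
  {"offset": [2,0,0],"roll": 0,"hand": 0},
  {"offset": [3,0,0],"roll": 0,"hand": 0},
  {"offset": [4,0,0],"roll": 0,"hand": 0},
  {"offset": [5,0,0],"roll": 0,"hand": 0},
  {"offset": [5,0,0],"roll": 0,"hand": 0},
])

```text
clock: 7.48
tool_pos: [0.5847, -0.1532, 0.0772]
orientation: [-179.9, 0.1, -94.6]
force: [-0.6, 6.1, 8.3]
opening: 0.0004
```

Call:
jog_arm([
  {"offset": [1,0,0],"roll": 0,"hand": 0},
  {"offset": [2,0,0],"roll": 0,"hand": 0},
  {"offset": [2,0,0],"roll": 0,"hand": 0},
])

```text
clock: 7.73
tool_pos: [0.5847, -0.1536, 0.0772]
orientation: [-179.9, 0.2, -94.6]
force: [-1.1, 15.5, 11.0]
opening: 0.0005
```

```bash
python3 - <<'E'
from h import *
s=snap('wrist','w2'); t=snap('scene','sc2')
c=cv2.resize(t['img'][150:260,170:330,::-1],None,fx=3,fy=3,interpolation=cv2.INTER_CUBIC)
w=s['img'][:,:,::-1]; w=cv2.resize(w,(440,330))
cv2.imwrite('pics/m2.png',np.hstack([cv2.resize(c,(360,330)),w]))
print(ctrl.get_obs()['force'])
E
```

```text
[-1.72977105 15.82087155 10.98478551]
```

View pics/m2.png

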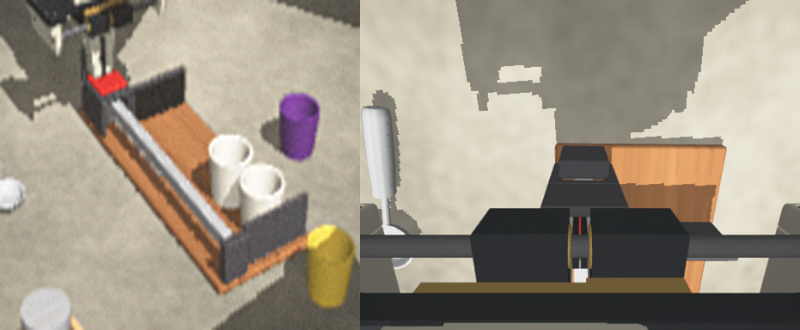

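Call:
jog_arm([
  {"offset": [-1,0,0],"roll": 0,"hand": 0},
  {"offset": [-1,0,-2],"roll": 0,"hand": 0},
  {"offset": [-1,0,-5],"roll": 0,"hand": 0},
  {"offset": [-1,0,-9],"roll": 0,"hand": 0},
  {"offset": [-1,0,-14],"roll": 0,"hand": 0},
  {"offset": [-3,0,-30],"roll": 0,"hand": 0},
  {"offset": [-3,0,-60],"roll": 0,"hand": 0},
  {"offset": [-10,0,-90],"roll": 0,"hand": 0},
  {"offset": [-40,0,-120],"roll": 0,"hand": 0},
  {"offset": [-80,0,-130],"roll": 0,"hand": 0},
  {"offset": [-110,0,-130],"roll": 0,"hand": 0},
  {"offset": [-110,0,-130],"roll": 0,"hand": 0},
  {"offset": [-110,0,-130],"roll": 0,"hand": 0},
])

```text
clock: 8.92
tool_pos: [0.5921, -0.0449, 0.206]
orientation: [179.9, 0.0, -94.4]
force: [-0.1, -0.4, 0.3]
opening: 0.0006
```

```bash
python3 - <<'E'
from h import *
from scipy.spatial.transform import Rotation as R
o=ctrl.get_obs(); print(o['clock'],o['tool_pos'],o['force'])
s=snap('wrist','w3'); t=snap('scene','sc3')
T=np.eye(4);T[:3,:3]=R.from_euler('xyz',o['orientation'],degrees=True).as_matrix();T[:3,3]=o['tool_pos']
s['cam_to_world']=T@s['T_tool_cam'];np.savez('pics/w3.npz',**s)
cv2.imwrite('pics/w3c.png',cv2.resize(s['img'][50:250,180:400,::-1],None,fx=2.7,fy=2.7,interpolation=cv2.INTER_CUBIC))
E
```

```text
8.9167 [ 0.5921037  -0.04489847  0.20604997] [-0.06218681 -0.41707875  0.26803696]
```

View pics/w3c.png

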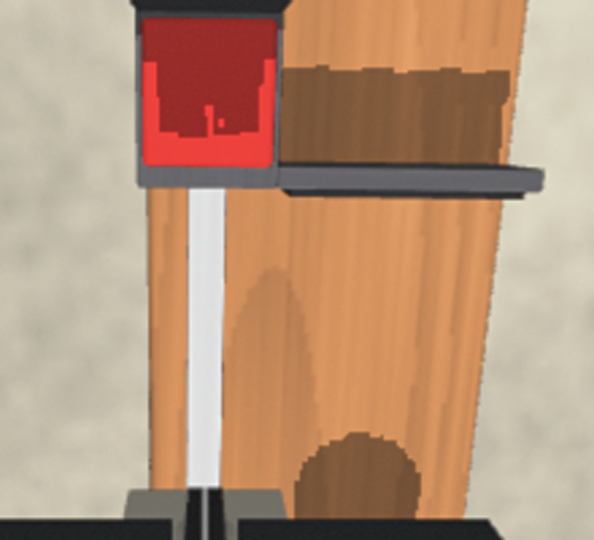

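View pics/sc3.png

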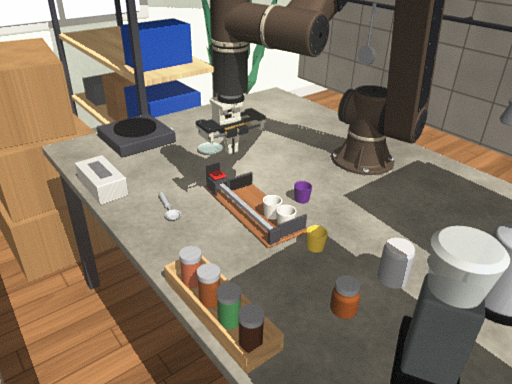

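```bash
python3 - <<'E'
from h import *
s=np.load('pics/w3.npz')
for z in (.073,.075): print(onz(s,180+210/2.7,50+91/2.7,z))
c1=cv2.resize(s['img'][0:90,200:320,::-1],(600,450),interpolation=cv2.INTER_CUBIC)
t=snap('top','top3')
cv2.imwrite('pics/m3.png',c1)
hsv=cv2.cvtColor(t['img'],cv2.COLOR_RGB2HSV)
m=((hsv[...,0]<6)|(hsv[...,0]>174))&(hsv[...,1]>200)&(hsv[...,2]>80)
v,u=np.nonzero(m[150:220,230:330]);print(len(u), u.min()+230 if len(u) else 0,u.max()+230 if len(u) else 0)
E
```

```text
[ 0.58219518 -0.13873474  0.073     ]
[ 0.58221761 -0.1386602   0.075     ]
160 296 309
```

View pics/m3.png

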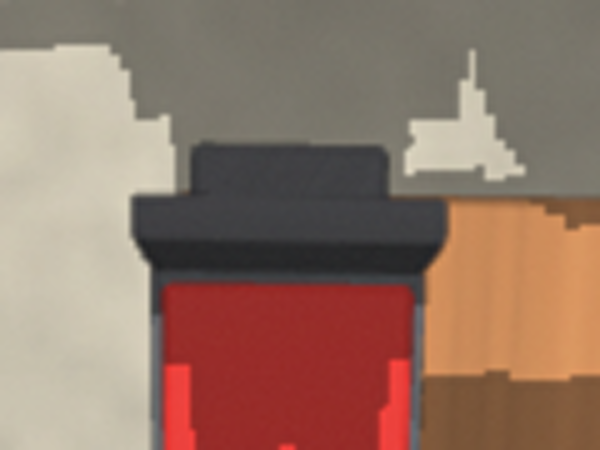

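```bash
python3 -c "
from h import *
print(order.close_job())"
```

```text
the job is handed in; nothing more can be done
None
```

The cup keeper is open and the job is handed in. With the fingers closed, I pressed the red pad to its stop and pushed the jaw along the bar by its lip. It stopped firmly at the end block at about 15 N. I then eased off, lifted the arm clear and handed in at about 9 s of the 35 s limit.

- **Jaw position:** The wrist camera puts the pad's travel at about 134 mm, and I expected about 134 mm from the first top view. In the last wrist picture the lip stands against the end block.
- **Pad:** After letting go, the pad looked sprung back up, but I could not measure its exact height.
- **Cups and other things:** The last scene picture shows the cups, canister, jar, saucer and spoon where they were at the start. I judged this by eye and did not measure it.
- **Contact:** After the retreat the wrist force read about zero, so the arm touches nothing.
- **Disagreement:** The two cameras disagreed by about 3–4 mm on where the pad was along the bar. That is a little over their stated 2 mm and did not affect the push, because the end stop was found by feel.

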